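# Open the washing machine's stop valve and back it off a quarter turn

### The job

Turn the washing machine's water back on: open the stop valve with the round handwheel all the way, anticlockwise, until it comes gently up against its stop, then turn it back a quarter turn so that it cannot seize, and let go. The handwheel rises as it opens, so go along with it: do not pull, push or wrench the pipe, leave the sink's lever valve as it is and do not disturb the mug, tumbler and soap bottle.

Things in the scene. Friction and masses are not known exactly. Their poses are not given: they have to be found in the camera images.
- wheel_top (a point): Centre of the top face of the handwheel, on the valve's upright axis. Handwheel: round grey fluted disc with five short spokes and a steel nut, 53 mm across, 15 mm thick, on the near pipe. Its top is 111 mm above the worktop when shut, 119.5 mm fully open. Only a 31 mm wide brass bonnet is right below it; other things within 110 mm of the axis stay under 75 mm above the worktop.
- full_open (a point): Point on the valve where wheel_top stands when the valve is fully open, 119.5 mm above the worktop. Anticlockwise from above opens: the wheel rises 12 mm per whole turn (1.91 mm per rad) of its quick-opening thread; it starts 2.8 to 4.6 rad short of the stop. Turning takes 0.06 N m and it stays where left. At the stop, inside the bonnet, only wheel and pipe give: the torque climbs 2.2 N m per rad.
- valve: Brass stop valve with its 15 mm copper pipe bridge (250 mm along y, axis 55 mm above the worktop, down through the worktop at both ends). Origin on the spindle axis at worktop level, z up along it. Its two rubber-lined clips give about 5 N per mm up or down and 4 N m per rad of twist about the spindle axis, and spring back; it should bear no more than 10 N or 0.45 N m.
- valve_axis (a point): Point on the spindle axis at the pipe's height (55 mm above the worktop) on the valve; it shows how far the pipe is pulled up or pushed down.
- pipes: Fixed clips and rosettes of the two pipes; origin on the worktop under the spindle axis, y along the pipes, x towards the sink's pipe, which runs parallel 140 mm farther from the robot.
- sink_lever (a joint): Lever (100 mm long steel lever with a grey grip, lying along the pipe, 81 to 94 mm above the worktop) of the ball valve on the farther pipe, which feeds the sink: a bystander. 0 = as it is.
- mug: White mug, 80 mm across and 92 mm high, beside the pipes on the left; origin under its centre. A bystander.
- tumbler: Glass tumbler, 68 mm across and 100 mm high, beside the sink's pipe on the left; origin under its centre. A bystander.
- soap_bottle: Clear washing-up bottle, 60 mm across and 190 mm high, beside the pipes on the right; origin under its centre. A bystander.

How it is judged:
On the way:
1. the valve is fully open and bears on its stop: the wheel within 0.4 mm of its full height, and a torque of at least 0.11 N m felt by the pipe (twist over 0.028 rad) (z of wheel_top in the frame of full_open above -0.0004 m and angle between the x axis of valve and the x axis of pipes, either way round above 0.028 rad), for 0.1 s.
At the end, for the whole second after the job is handed in: After having met its stop, the valve stands a quarter turn back from it and at rest: the wheel 3 mm (between 1.9 and 4.1 mm, that is 57 to 123 degrees of turn) below its full height; mug, tumbler, soap bottle and sink lever as they were (z of wheel_top in the frame of full_open between -0.0041 and -0.0019 m and linear speed of valve below 0.01 m/s); the robot touches nothing.
It fails at once if the pipe is pulled up or pushed down by more than 2 mm (about 10 N) (distance of valve_axis from where it was at the start of the episode above 0.002 m).
It fails at once if the pipe is wrenched round by more than 0.12 rad (about 0.5 N m) (angle between the x axis of valve and the x axis of pipes, either way round above 0.12 rad).
It fails at once if the sink's lever valve is turned by more than 0.15 rad (value of joint sink_lever above 0.15 rad or value of joint sink_lever below -0.15 rad).
It fails at once if the mug, tumbler or soap bottle is moved by more than 20 mm (distance of any of mug, tumbler, soap_bottle from where it was at the start of the episode above 0.02 m).
It also fails if it takes over 72 s, if anything falls off the work surface, if the arm or the gripper's body presses on something with over 40 N, if the wrist force passes 120 N, or if a joint passes its speed limit or range.

### The arm

A 7-joint arm with a two-finger parallel gripper is mounted at the origin on the work surface. World frame = base frame: x ahead of the robot, y to its left, z up, the work surface at z = 0. Lengths are in m, angles in rad, forces in N, time in s.
With the tool pointing down it reaches from about 0.4 to 0.85 m from the base axis. Payload 4.5 kg.
Tool frame: the origin (TCP) lies on the centre line of the jaws, within the pads' length; the fingertips stand 17 mm ahead of it and the grasp point (between the pads) lies 2 mm behind it; z points along the fingers, y is the line along which they close (so a half turn about z gives the same grasp; the last joint's range is limited). The gripper opens to 85 mm and grips with 20 to 120 N. Pads are 22 mm wide; open, the fingers measure 114 mm over their backs; the gripper's body (76 mm by 85 mm) begins 54 mm behind the grasp point. The pads swing forward as they close: fully open they stand 13 mm farther back than shut.
Start: joints at [-1.077, 0.689, -0.195, 1.565, 0.157, 0.902, -0.215], TCP at [0.277, 0.56, 0.248] pointing down, gripper open.
Joint ranges: [-3.01, 3.01], [-0.46, 2.08], [-1.47, 1.51], [0.13, 2.56], [-1, 4.14], [0.04, 2.09], [-2.66, 2.66]. Speed limits (rad/s): [2.57, 2.57, 3.14, 3.14, 3.14, 3.14, 3.14].

### API

Orientations are given as a 3x3 rotation matrix whose columns are the frame's x, y, z axes.
In Python, from cell import * gives the robot as it stands. The module is installed in compiled form; this text tells all that it offers.
- The arm moves only by the tool apply_moves, never from a script. Its argument "series" is a list that holds one entry, the list of rows, each a list of 6 numbers: the shift along the tool's x, y, z in units of 400 mm (1.0 is 400 mm), then the turn, a rotation vector about the tool's x, y, z in units of 360 degrees (1.0 is 360 degrees). In form: [[[tx, ty, tz, wx, wy, wz], ...]]. A call has exactly 5 rows; each row shifts and turns the commanded pose from where the row before left it, along the tool's axes as they then stand; what a row does not reach is not made up. A row lasts 1/10 s, in which the tool goes at most 50 mm and 8.59 degrees, less where a joint would pass 70% of its speed; a pose out of reach is approached as far as the arm can. A call with a number of a shift or a turn outside -1 to 1 is refused whole. A call with a gripper value outside its range is refused whole. "claw" is the opening, from 0 (shut) to 1 (fully open), set as the call begins (left out, the last holds). The fingers move at their own pace and stop on an object; "newtons" is the grip in N (left out, the last holds). Time passes only in rows, so rows that do not move let the fingers close, or fill a call up. It gives the time, the measured TCP pose, the force, the opening and the grip force at its end, in the units of the state.
- read_state(): the state, without advancing time (a new reading comes with each control period).
- camera(name): name is "side" or "top" or "wrist"; returns (picture, depth): 384x512x3 uint8, red, green, blue; 384x512 float32, m along the optical axis (not along the pixel's ray), 0 where there is no reading.
- camera_params(name): a dict with "intrinsics" (3x3 intrinsics, pixels), "rvec" (rotation vector, rad) and "tvec" (3), from world to camera coordinates, as OpenCV has them. Camera axes: x right, y down, z forward; pixel columns grow to the right and rows downward; lengths in m; the calibration is good to about 2 mm. A picture is of the moment at which its call begins: read the wrist's pose just before it. camera_params takes no time and is no camera call; for the wrist camera it gives the pose at the moment of the call.
- close_job(): hands the job in; it is judged then, once.
The state is a dict: "time": time; "q": joint angles; "qd": joint speeds; "joint_efforts": joint torques, N m; "tcp_pos": TCP position; "eef_rot": TCP orientation; "ft_force": force on the tool from outside, world axes, zero at the start; "moment": the same for the moment, N m; "finger_gap": finger opening in m; "grip_force": force on a finger pad.
Only numpy, scipy, OpenCV 4.12 (cv2) and the standard library are available. Lean on these libraries where they do the work, as an engineer would, in place of code of your own. Each camera call takes 0.05 s, during which the arm holds its last target. There are 200 camera calls.

## Working session

There is one attempt and no reset: what is moved stays moved. The work goes in short steps, Python scripts to look and compute and a tool call to move; the robot and the scene stay as the last step left them, time stands still between calls to the robot, and variables do not carry over. Pictures are saved under pics/ and viewed, at most 10 in all, crops included, and the job is handed in when it is done.

Besides the shell and the picture viewer there is one more tool, called after "Request:" by a JSON object that holds its "method" and its "body", one argument or row to a line. apply_moves: Moves the arm, as the interface text tells. Shifts and turns lie within -1 to 1; 1 stands for 400 mm of shift or 360 degrees of turn. Its arguments: {"type":"object","properties":{"series":{"type":"array","items":{"type":"array","items":{"type":"array","items":{"type":"number","minimum":-1,"maximum":1}}}},"claw":{"type":"number"},"newtons":{"type":"number"}},"required":["series"]}

```bash
mkdir -p pics; cat > h.py <<'E'
from cell import *
import numpy as np, cv2
def cam(n):
    P=camera_params(n); im,d=camera(n)
    R=cv2.Rodrigues(np.array(P["rvec"],float))[0]; t=np.array(P["tvec"],float).ravel()
    return im,d,np.array(P["intrinsics"],float),R,t
def cloud(d,K,R,t):
    v,u=np.mgrid[:d.shape[0],:d.shape[1]]
    c=np.stack([(u-K[0,2])/K[0,0]*d,(v-K[1,2])/K[1,1]*d,d],-1)
    return (c-t)@R
def ray(u,v,K,R,t,z):
    o=-R.T@t; r=R.T@np.array([(u-K[0,2])/K[0,0],(v-K[1,2])/K[1,1],1]); return o+r*(z-o[2])/r[2]
E
python3 - <<'E'
from h import *
s=read_state(); print({k:np.round(v,3) for k,v in s.items()})
ims=[]
for n in("top","side"):
    im,d,K,R,t=cam(n); np.savez(n,im=im,d=d,K=K,R=R,t=t); ims.append(im); print(n,-R.T@t)
cv2.imwrite("pics/a.png",cv2.resize(np.hstack(ims)[:,:,::-1],(800,300)))
cv2.imwrite("pics/b.png",ims[0][:,:,::-1])
E
```

```text
{'time': np.float64(0.0), 'q': array([-1.077,  0.69 , -0.195,  1.566,  0.157,  0.902, -0.215]), 'qd': array([ 0.002, -0.   , -0.   ,  0.001,  0.001,  0.002,  0.002]), 'joint_efforts': array([ 1.0000e-03, -5.3959e+01, -1.2660e+00, -1.5854e+01,  9.0000e-03,
        1.0000e-02,  0.0000e+00]), 'tcp_pos': array([0.277, 0.559, 0.247]), 'eef_rot': array([[-0.896,  0.444, -0.001],
       [ 0.444,  0.896, -0.002],
       [-0.   , -0.002, -1.   ]]), 'ft_force': array([-1.048,  0.116, -0.446]), 'moment': array([ 0.002, -0.062, -0.   ]), 'grip_force': np.float64(0.0), 'finger_gap': np.float64(0.085)}
top [0.4919571  0.05325916 1.08087651]
side [ 0.08669791 -0.57352309  0.98873436]
```

View pics/a.png

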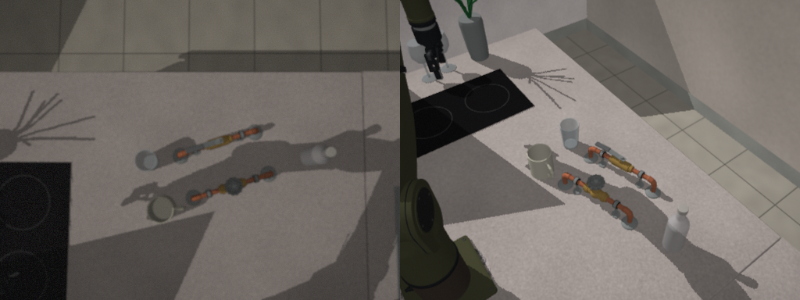

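View pics/b.png

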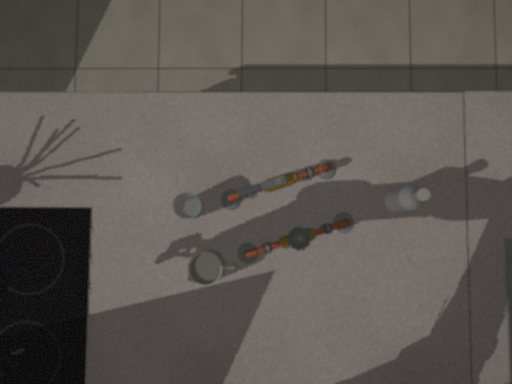

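The top view shows the grey handwheel at (299,238) on the near pipe, which runs from (250,254) to (345,222). The mug is at (207,267), the tumbler at (190,205), the soap bottle at (408,197) and the sink lever near (250,190).

```bash
python3 - <<'E'
from h import *
for n in("top","side"):
    f=np.load(n+".npz"); im,d,K,R,t=[f[k] for k in("im","d","K","R","t")]
    C=cloud(d,K,R,t); hsv=cv2.cvtColor(im,cv2.COLOR_RGB2HSV)
    if n=="top": c0=C[238,299]; print(c0)
    near=np.linalg.norm(C[...,:2]-c0[:2],axis=-1)
    ring=(near>.06)&(near<.12)&(np.abs(C[...,2])<.012); print(n,"table z",np.median(C[ring][:,2]),ring.sum())
    m=(near<.045)&(C[...,2]>.095)&(C[...,2]<.14)&(d>0)
    v,u=np.nonzero(m); p=C[m]
    (cu,cv),r=cv2.minEnclosingCircle(np.c_[u,v].astype(np.float32))
    print(n,m.sum(),"z pct",np.percentile(p[:,2],[5,25,50,75,95]).round(4),"bbox",p.min(0).round(4),p.max(0).round(4),"circ",cu,cv,r,ray(cu,cv,K,R,t,.113).round(4))
f=np.load("top.npz"); im,d,K,R,t=[f[k] for k in("im","d","K","R","t")]
a=ray(250,254,K,R,t,.055);b=ray(345,222,K,R,t,.055);print("pipe",a,b,np.arctan2(*(a-b)[[1,0]]))
for q in((207,267,.09),(190,205,.1),(408,197,.1)):print(ray(*q[:2],K,R,t,q[2]))
E
```

```text
[ 0.47942387 -0.02504748  0.11432417]
top table z 0.001031920087389132 5110
top 426 z pct [0.106  0.1096 0.1117 0.1136 0.1154] bbox [ 0.4527 -0.05    0.1033] [0.5062 0.0015 0.1172] circ 298.1593322753906 237.95054626464844 12.10519790649414 [ 0.4795 -0.0233  0.113 ]
side table z -0.00010237716615523501 3902
side 372 z pct [0.1039 0.1078 0.1102 0.1122 0.1146] bbox [ 0.4507 -0.0536  0.0996] [0.505  0.0023 0.1177] circ 250.5 233.07142639160156 11.660691261291504 [ 0.4741 -0.0287  0.113 ]
pipe [0.44006264 0.08579507 0.055     ] [ 0.51721592 -0.1384874   0.055     ] 1.9021163998591188
[0.41149377 0.18270358 0.09      ]
[0.55251935 0.222486   0.1       ]
[ 0.57365994 -0.27257998  0.1       ]
```

Request:
{"method": "apply_moves", "body": {
  "series": [
    [[-0.0735,-0.0724,0,0,0,0],[-0.0735,-0.0724,0,0,0,0],[-0.0735,-0.0724,0,0,0,0],[-0.0735,-0.0724,0,0,0,0],[-0.0735,-0.0724,0,0,0,0]]
  ],
  "claw": 1,
  "newtons": 20
}}

```text
time: 0.6
tcp_pos: [0.345, 0.3633, 0.2481]
eef_rot: [[-0.896, 0.444, -0.0], [0.444, 0.896, -0.001], [-0.0, -0.001, -1.0]]
ft_force: [0.7, -0.4, -0.6]
finger_gap: 0.0858
grip_force: 0.0
```

Request:
{"method": "apply_moves", "body": {
  "series": [
    [[-0.0735,-0.0724,0,0,0,0],[-0.0735,-0.0724,0,0,0,0],[-0.0735,-0.0724,0,0,0,0],[-0.0735,-0.0724,0,0,0,0],[-0.0735,-0.0724,0,0,0,0]]
  ]
}}

```text
time: 1.1
tcp_pos: [0.4125, 0.1684, 0.2482]
eef_rot: [[-0.896, 0.444, -0.0], [0.444, 0.896, -0.0], [0.0, -0.0, -1.0]]
ft_force: [1.1, -0.3, 0.5]
finger_gap: 0.0852
grip_force: 0.0
```

Request:
{"method": "apply_moves", "body": {
  "series": [
    [[-0.0735,-0.0724,0,0,0,0],[-0.0735,-0.0724,0,0,0,0],[-0.0735,-0.0724,0,0,0,0],[-0.0735,-0.0724,0,0,0,0],[-0.0735,-0.0724,0,0,0,0]]
  ]
}}

```text
time: 1.6
tcp_pos: [0.4799, -0.0266, 0.2481]
eef_rot: [[-0.896, 0.444, -0.0], [0.444, 0.896, 0.0], [0.0, -0.0, -1.0]]
ft_force: [0.1, 1.0, 0.1]
finger_gap: 0.0855
grip_force: 0.0
```

```bash
cat > s.py <<'E'
from h import *
s=read_state()
for k in("time","q","tcp_pos","eef_rot","ft_force","moment","finger_gap","grip_force"):print(k,np.round(s[k],4).tolist())
E
cat > w.py <<'E'
from h import *
import sys
im,d,K,R,t=cam("wrist"); cv2.imwrite(sys.argv[1],im[:,:,::-1])
C=cloud(d,K,R,t); near=np.linalg.norm(C[...,:2]-[.479,-.025],axis=-1)
ring=(near<.12)&(np.abs(C[...,2])<.015)&(d>0); tz=np.median(C[ring][:,2])
m=(near<.045)&(C[...,2]>.1)&(C[...,2]<.135)&(d>0); p=C[m]; v,u=np.nonzero(m)
print("table",tz,"n",m.sum(),"z",np.percentile(p[:,2],[5,25,50,75,95]).round(4),p.min(0).round(4),p.max(0).round(4))
(cu,cv),r=cv2.minEnclosingCircle(np.c_[u,v].astype(np.float32)); print("circ",cu,cv,r,ray(cu,cv,K,R,t,np.median(p[:,2])).round(4))
E
python3 s.py; python3 w.py pics/w1.png
```

```text
time 1.6
q [0.14, 0.5117, -0.2749, 1.986, 0.2149, 0.6718, 0.8407]
tcp_pos [0.4799, -0.0266, 0.2481]
eef_rot [[-0.8961, 0.4438, -0.0005], [0.4438, 0.8961, 0.0001], [0.0005, -0.0001, -1.0]]
ft_force [0.1096, 1.0336, 0.0981]
moment [0.0519, -0.0413, 0.0253]
finger_gap 0.0855
grip_force 0.0
table 0.0004740116732487976 n 2513 z [0.1065 0.109  0.1113 0.1126 0.1137] [ 0.4499 -0.0522  0.1012] [0.5043 0.0019 0.115 ]
circ 255.17230224609375 176.9835968017578 29.710826873779297 [ 0.4754 -0.0245  0.1113]
```

View pics/w1.png

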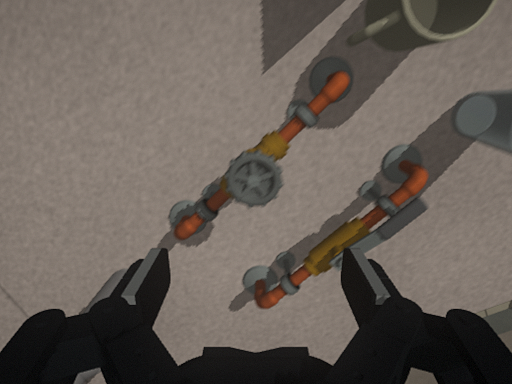

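The wrist view shows the fluted wheel at (254,177), with clear space around it and the sink lever well off at (390,235). The jaws are open at the bottom of the picture. I'll centre over the wheel and wind the wrist clockwise before gripping.

Request:
{"method": "apply_moves", "body": {
  "series": [
    [[0.0067,0.0022,0,0,0,0.0205],[0,0,0,0,0,0.0205],[0,0,0,0,0,0.0205],[0,0,0,0,0,0.0205],[0,0,0,0,0,0.0205]]
  ]
}}

```text
time: 2.15
tcp_pos: [0.4775, -0.0227, 0.2481]
eef_rot: [[-0.445, 0.895, -0.001], [0.895, 0.445, 0.0], [0.0, -0.0, -1.0]]
ft_force: [-0.2, 0.0, -0.1]
finger_gap: 0.0857
grip_force: 0.0
```

```bash
python3 s.py
```

```text
time 2.15
q [0.0028, 0.5002, -0.0785, 1.9994, 0.0624, 0.6448, 0.3457]
tcp_pos [0.4775, -0.0227, 0.2481]
eef_rot [[-0.4455, 0.8953, -0.0006], [0.8953, 0.4455, 0.0001], [0.0004, -0.0005, -1.0]]
ft_force [-0.1802, 0.0487, -0.1366]
moment [0.0552, 0.0072, -0.0581]
finger_gap 0.0857
grip_force 0.0
```

Request:
{"method": "apply_moves", "body": {
  "series": [
    [[0,0,0,0,0,0.022],[0,0,0,0,0,0.022],[0,0,0,0,0,0.022],[0,0,0,0,0,0.022],[0,0,0,0,0,0.022]]
  ]
}}

```text
time: 2.65
tcp_pos: [0.4775, -0.0226, 0.2481]
eef_rot: [[0.228, 0.974, -0.001], [0.974, -0.228, 0.0], [-0.0, -0.001, -1.0]]
ft_force: [0.6, -0.3, -0.6]
finger_gap: 0.0847
grip_force: 0.0
```

Request:
{"method": "apply_moves", "body": {
  "series": [
    [[0,0,0,0,0,0.022],[0,0,0,0,0,0.022],[0,0,0,0,0,0.022],[0,0,0,0,0,0.022],[0,0,0,0,0,0.022]]
  ]
}}

```text
time: 3.15
tcp_pos: [0.4775, -0.0225, 0.2481]
eef_rot: [[0.796, 0.605, -0.001], [0.605, -0.796, 0.0], [-0.0, -0.001, -1.0]]
ft_force: [0.0, 0.2, -0.2]
finger_gap: 0.0855
grip_force: 0.0
```

Request:
{"method": "apply_moves", "body": {
  "series": [
    [[0,0,0,0,0,0.022],[0,0,0,0,0,0.022],[0,0,0,0,0,0.022],[0,0,0,0,0,0.022],[0,0,0,0,0,0.022]]
  ]
}}

```text
time: 3.65
tcp_pos: [0.4775, -0.0225, 0.2481]
eef_rot: [[0.999, -0.041, -0.001], [-0.041, -0.999, 0.0], [-0.001, -0.0, -1.0]]
ft_force: [-0.1, 0.1, 0.4]
finger_gap: 0.0856
grip_force: 0.0
```

Request:
{"method": "apply_moves", "body": {
  "series": [
    [[0,0,0,0,0,0.022],[0,0,0,0,0,0.022],[0,0,0,0,0,0.022],[0,0,0,0,0,0.022],[0,0,0,0,0,0]]
  ]
}}

```text
time: 4.15
tcp_pos: [0.4775, -0.0224, 0.2479]
eef_rot: [[0.832, -0.555, -0.001], [-0.555, -0.832, -0.001], [-0.001, 0.001, -1.0]]
ft_force: [-0.3, 0.5, 0.2]
finger_gap: 0.0853
grip_force: 0.0
```

```bash
python3 s.py; python3 w.py pics/w2.png
```

```text
time 4.15
q [-0.4934, 0.6071, 0.7303, 2.0227, -0.6011, 0.7368, -1.5483]
tcp_pos [0.4775, -0.0224, 0.2479]
eef_rot [[0.8317, -0.5552, -0.001], [-0.5552, -0.8317, -0.0005], [-0.0006, 0.001, -1.0]]
ft_force [-0.2929, 0.4877, 0.2297]
moment [0.0037, -0.0107, -0.0024]
finger_gap 0.0853
grip_force 0.0
table 0.0005588251705660599 n 2519 z [0.1066 0.109  0.1115 0.1127 0.1137] [ 0.4499 -0.0532  0.1014] [0.504  0.0011 0.1148]
circ 258.2959289550781 177.82467651367188 29.87342643737793 [ 0.478  -0.0268  0.1115]
```

Request:
{"method": "apply_moves", "body": {
  "series": [
    [[0.0032,0.007,0.04,0,0,0],[0,0,0.04,0,0,0],[0,0,0.04,0,0,0],[0,0,0.04,0,0,0],[0,0,0.04,0,0,0]]
  ]
}}

```text
time: 4.7
tcp_pos: [0.4773, -0.0257, 0.1677]
eef_rot: [[0.834, -0.552, 0.0], [-0.552, -0.834, 0.001], [-0.0, -0.001, -1.0]]
ft_force: [-0.3, -0.7, 0.2]
finger_gap: 0.0856
grip_force: 0.0
```

Request:
{"method": "apply_moves", "body": {
  "series": [
    [[0,0,0.04,0,0,0],[0,0,0.04,0,0,0],[0,0,0.04,0,0,0],[0,0,0.03,0,0,0],[0,0,0.015,0,0,0]]
  ]
}}

```text
time: 5.2
tcp_pos: [0.477, -0.0256, 0.1015]
eef_rot: [[0.833, -0.553, -0.001], [-0.553, -0.833, 0.001], [-0.001, -0.0, -1.0]]
ft_force: [0.4, 0.0, 1.2]
finger_gap: 0.0851
grip_force: 0.0
```

```bash
python3 s.py; python3 - <<'E'
from h import *
im,*_=cam("wrist");im2,*_=cam("side")
cv2.imwrite("pics/c.png",np.hstack([cv2.resize(im,(400,300)),cv2.resize(im2[140:320,190:430],(400,300))])[:,:,::-1])
E
```

```text
time 5.2
q [-0.2681, 0.8126, 0.3785, 2.1375, -0.8885, 0.3543, -1.3007]
tcp_pos [0.477, -0.0256, 0.1015]
eef_rot [[0.8332, -0.553, -0.001], [-0.553, -0.8332, 0.001], [-0.0014, -0.0003, -1.0]]
ft_force [0.4367, 0.0297, 1.2008]
moment [-0.0395, -0.0364, -0.0006]
finger_gap 0.0851
grip_force 0.0
```

View pics/c.png

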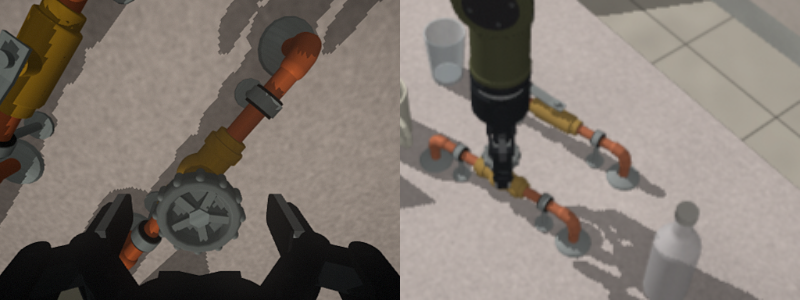

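The left half shows the wheel centred at (200,212), midway between the jaws at (122,225) and (278,225). The right half shows the gripper down on the wheel and the bystanders untouched. Next I close the jaws.

Request:
{"method": "apply_moves", "body": {
  "series": [
    [[0,0,0,0,0,0],[0,0,0,0,0,0],[0,0,0,0,0,0],[0,0,0,0,0,0],[0,0,0,0,0,0]]
  ],
  "claw": 0,
  "newtons": 30
}}

```text
time: 5.8
tcp_pos: [0.4777, -0.0258, 0.1026]
eef_rot: [[0.832, -0.555, 0.001], [-0.555, -0.832, 0.0], [0.001, -0.001, -1.0]]
ft_force: [1.0, 1.0, 1.9]
finger_gap: 0.0517
grip_force: 31.6
```

Request:
{"method": "apply_moves", "body": {
  "series": [
    [[0,0,0,0,0,0],[0,0,0,0,0,0],[0,0,0,0,0,0],[0,0,0,0,0,0],[0,0,0,0,0,0]]
  ]
}}

```text
time: 6.3
tcp_pos: [0.4776, -0.0258, 0.1024]
eef_rot: [[0.832, -0.555, 0.001], [-0.555, -0.832, 0.0], [0.0, -0.0, -1.0]]
ft_force: [2.0, 1.2, 3.0]
finger_gap: 0.052
grip_force: 31.7
```

```bash
python3 s.py
```

```text
time 6.3
q [-0.27, 0.8114, 0.3815, 2.1369, -0.8887, 0.3555, -1.3029]
tcp_pos [0.4776, -0.0258, 0.1024]
eef_rot [[0.8318, -0.555, 0.0006], [-0.555, -0.8318, 0.0002], [0.0004, -0.0005, -1.0]]
ft_force [1.9968, 1.1805, 3.0199]
moment [0.2355, -0.3568, 0.0137]
finger_gap 0.052
grip_force 31.6716
```

Request:
{"method": "apply_moves", "body": {
  "series": [
    [[0,0,-0.0012,0,0,-0.01],[0,0,-0.0003,0,0,-0.01],[0,0,-0.0003,0,0,-0.01],[0,0,-0.0003,0,0,-0.01],[0,0,-0.0003,0,0,-0.01]]
  ]
}}

```text
time: 6.8
tcp_pos: [0.4776, -0.0258, 0.1032]
eef_rot: [[0.963, -0.269, 0.001], [-0.269, -0.963, 0.0], [0.0, -0.0, -1.0]]
ft_force: [1.0, 1.4, 1.4]
finger_gap: 0.0521
grip_force: 31.7
```

```bash
python3 s.py
```

```text
time 6.8
q [-0.2291, 0.796, 0.3103, 2.1345, -0.7654, 0.3206, -1.112]
tcp_pos [0.4776, -0.0258, 0.1032]
eef_rot [[0.9632, -0.2686, 0.0005], [-0.2686, -0.9632, 0.0001], [0.0005, -0.0002, -1.0]]
ft_force [1.0156, 1.369, 1.4457]
moment [0.2557, -0.3272, -0.0846]
finger_gap 0.0521
grip_force 31.7327
```

Request:
{"method": "apply_moves", "body": {
  "series": [
    [[0,0,-0.0006,0,0,-0.02],[0,0,-0.0006,0,0,-0.02],[0,0,-0.0006,0,0,-0.02],[0,0,-0.0006,0,0,-0.02],[0,0,-0.0006,0,0,-0.02]]
  ]
}}

```text
time: 7.3
tcp_pos: [0.4776, -0.0258, 0.1044]
eef_rot: [[0.936, 0.351, 0.001], [0.351, -0.936, 0.0], [0.001, 0.0, -1.0]]
ft_force: [1.7, 0.6, 2.1]
finger_gap: 0.052
grip_force: 31.7
```

Request:
{"method": "apply_moves", "body": {
  "series": [
    [[0,0,-0.0006,0,0,-0.02],[0,0,-0.0006,0,0,-0.02],[0,0,-0.0006,0,0,-0.02],[0,0,-0.0006,0,0,-0.02],[0,0,-0.0006,0,0,-0.02]]
  ]
}}

```text
time: 7.8
tcp_pos: [0.4775, -0.0258, 0.1056]
eef_rot: [[0.551, 0.835, 0.001], [0.835, -0.551, 0.0], [0.0, 0.0, -1.0]]
ft_force: [0.9, 0.0, 1.8]
finger_gap: 0.052
grip_force: 31.7
```

```bash
python3 s.py
```

```text
time 7.8
q [-0.0898, 0.7633, 0.0773, 2.1268, -0.2113, 0.2578, -0.4129]
tcp_pos [0.4775, -0.0258, 0.1056]
eef_rot [[0.5509, 0.8345, 0.0007], [0.8345, -0.5509, 0.0001], [0.0005, 0.0005, -1.0]]
ft_force [0.9156, 0.0174, 1.8012]
moment [0.2622, -0.2382, -0.0908]
finger_gap 0.052
grip_force 31.669
```

Request:
{"method": "apply_moves", "body": {
  "series": [
    [[0,0,-0.0006,0,0,-0.02],[0,0,-0.0006,0,0,-0.02],[0,0,-0.0006,0,0,-0.02],[0,0,-0.0006,0,0,-0.02],[0,0,-0.0006,0,0,-0.02]]
  ]
}}

```text
time: 8.3
tcp_pos: [0.4776, -0.0258, 0.1068]
eef_rot: [[-0.045, 0.999, 0.001], [0.999, 0.045, 0.0], [0.0, 0.001, -1.0]]
ft_force: [1.4, 1.2, 1.9]
finger_gap: 0.0515
grip_force: 31.7
```

Request:
{"method": "apply_moves", "body": {
  "series": [
    [[0,0,-0.0006,0,0,-0.018],[0,0,-0.0005,0,0,-0.015],[0,0,-0.0005,0,0,-0.015],[0,0,-0.0005,0,0,-0.015],[0,0,-0.0004,0,0,-0.012]]
  ]
}}

```text
time: 8.8
tcp_pos: [0.4776, -0.0258, 0.1078]
eef_rot: [[-0.492, 0.871, 0.001], [0.871, 0.492, 0.0], [-0.0, 0.001, -1.0]]
ft_force: [1.0, 1.5, 2.0]
finger_gap: 0.0519
grip_force: 31.7
```

```bash
python3 s.py; python3 - <<'E'
from h import *
import time
for i in range(4): print(read_state()["moment"][2])
E
```

```text
time 8.8
q [0.0291, 0.7541, -0.1152, 2.1199, 0.2862, 0.2809, 0.1839]
tcp_pos [0.4776, -0.0258, 0.1078]
eef_rot [[-0.492, 0.8706, 0.0008], [0.8706, 0.492, 0.0004], [-0.0, 0.0009, -1.0]]
ft_force [1.009, 1.4956, 2.0468]
moment [0.2081, -0.2896, -0.1095]
finger_gap 0.0519
grip_force 31.674
-0.1094630504572495
-0.1094630504572495
-0.1094630504572495
-0.1094630504572495
```

Request:
{"method": "apply_moves", "body": {
  "series": [
    [[0,0,-0.0001,0,0,-0.004],[0,0,-0.0001,0,0,-0.004],[0,0,-0.0002,0,0,-0.004],[0,0,-0.0001,0,0,-0.004],[0,0,-0.0001,0,0,-0.004]]
  ]
}}

```text
time: 9.3
tcp_pos: [0.4775, -0.0258, 0.1081]
eef_rot: [[-0.596, 0.803, 0.001], [0.803, 0.596, 0.0], [-0.0, 0.001, -1.0]]
ft_force: [2.8, 1.4, 0.7]
finger_gap: 0.052
grip_force: 31.7
```

```bash
cat > m.py <<'E'
from h import *
s=read_state();R=s["eef_rot"];print("M",np.round(s["moment"],3),"F",np.round(s["ft_force"],1),"turned",np.round((np.arctan2(R[1,0],R[0,0])+.5882)%(2*np.pi),3),"z",s["tcp_pos"][2].round(4),"q7",s["q"][6].round(2))
E
python3 m.py
```

```text
M [ 0.22  -0.385 -0.093] F [2.8 1.4 0.7] turned 2.797 z 0.1081 q7 0.25
```

Request:
{"method": "apply_moves", "body": {
  "series": [
    [[0,0,-0.0001,0,0,-0.004],[0,0,-0.0001,0,0,-0.004],[0,0,-0.0001,0,0,-0.004],[0,0,-0.0001,0,0,-0.004],[0,0,-0.0001,0,0,-0.004]]
  ]
}}

```text
time: 9.8
tcp_pos: [0.4774, -0.0258, 0.1083]
eef_rot: [[-0.692, 0.722, 0.0], [0.722, 0.692, 0.0], [-0.0, 0.0, -1.0]]
ft_force: [1.6, 0.7, 0.4]
finger_gap: 0.0523
grip_force: 31.7
```

```bash
python3 m.py
```

```text
M [ 0.281 -0.467 -0.034] F [1.6 0.7 0.4] turned 2.923 z 0.1083 q7 0.32
```

Request:
{"method": "apply_moves", "body": {
  "series": [
    [[0,0,-0.0001,0,0,-0.004],[0,0,-0.0001,0,0,-0.004],[0,0,-0.0001,0,0,-0.004],[0,0,-0.0001,0,0,-0.004],[0,0,-0.0001,0,0,-0.004]]
  ]
}}

```text
time: 10.3
tcp_pos: [0.4774, -0.0259, 0.1085]
eef_rot: [[-0.777, 0.629, 0.0], [0.629, 0.777, 0.0], [-0.0, 0.0, -1.0]]
ft_force: [3.3, 1.4, 1.5]
finger_gap: 0.0519
grip_force: 31.7
```

```bash
python3 m.py
```

```text
M [ 0.265 -0.505 -0.01 ] F [3.3 1.4 1.5] turned 3.049 z 0.1085 q7 0.4
```

Request:
{"method": "apply_moves", "body": {
  "series": [
    [[0,0,-0.0001,0,0,-0.004],[0,0,-0.0001,0,0,-0.004],[0,0,-0.0002,0,0,-0.004],[0,0,-0.0001,0,0,-0.004],[0,0,-0.0001,0,0,-0.004]]
  ]
}}

```text
time: 10.8
tcp_pos: [0.4774, -0.0259, 0.1087]
eef_rot: [[-0.85, 0.527, 0.0], [0.527, 0.85, 0.0], [-0.0, 0.0, -1.0]]
ft_force: [3.5, 2.2, 1.9]
finger_gap: 0.0518
grip_force: 31.7
```

```bash
python3 m.py
```

```text
M [ 0.353 -0.563 -0.066] F [3.5 2.2 1.9] turned 3.175 z 0.1087 q7 0.47
```

Request:
{"method": "apply_moves", "body": {
  "series": [
    [[0,0.0004,-0.0001,0,0,-0.004],[0,0.0004,-0.0001,0,0,-0.004],[0,0,-0.0002,0,0,-0.004],[0,0,-0.0001,0,0,-0.004],[0,0,-0.0001,0,0,-0.004]]
  ]
}}

```text
time: 11.3
tcp_pos: [0.4774, -0.0258, 0.109]
eef_rot: [[-0.909, 0.416, -0.0], [0.416, 0.909, -0.0], [0.0, -0.0, -1.0]]
ft_force: [2.5, 0.4, 1.6]
finger_gap: 0.0522
grip_force: 31.7
```

```bash
python3 m.py
```

```text
M [ 0.144 -0.559 -0.042] F [2.5 0.4 1.6] turned 3.3 z 0.109 q7 0.55
```

Request:
{"method": "apply_moves", "body": {
  "series": [
    [[0,0,-0.0001,0,0,-0.004],[0,0,-0.0001,0,0,-0.004],[0,0,-0.0002,0,0,-0.004],[0,0,-0.0001,0,0,-0.004],[0,0,-0.0001,0,0,-0.004]]
  ]
}}

```text
time: 11.8
tcp_pos: [0.4774, -0.0258, 0.1092]
eef_rot: [[-0.954, 0.299, -0.0], [0.299, 0.954, -0.0], [0.0, -0.0, -1.0]]
ft_force: [1.8, 0.7, 1.4]
finger_gap: 0.0518
grip_force: 31.7
```

```bash
python3 m.py
```

```text
M [ 0.113 -0.44  -0.09 ] F [1.8 0.7 1.4] turned 3.426 z 0.1092 q7 0.62
```

Request:
{"method": "apply_moves", "body": {
  "series": [
    [[0,0,-0.0001,0,0,-0.004],[0,0,-0.0001,0,0,-0.004],[0,0,-0.0002,0,0,-0.004],[0,0,-0.0001,0,0,-0.004],[0,0,-0.0001,0,0,-0.004]]
  ]
}}

```text
time: 12.3
tcp_pos: [0.4774, -0.0257, 0.1094]
eef_rot: [[-0.984, 0.177, -0.0], [0.177, 0.984, -0.0], [0.0, -0.0, -1.0]]
ft_force: [2.8, 0.4, 1.9]
finger_gap: 0.052
grip_force: 31.7
```

```bash
python3 m.py
```

```text
M [ 0.016 -0.49  -0.094] F [2.8 0.4 1.9] turned 3.552 z 0.1094 q7 0.7
```

Request:
{"method": "apply_moves", "body": {
  "series": [
    [[0,0,-0.0001,0,0,-0.004],[0,0,-0.0001,0,0,-0.004],[0,0,-0.0002,0,0,-0.004],[0,0,-0.0001,0,0,-0.004],[0,0,-0.0001,0,0,-0.004]]
  ]
}}

```text
time: 12.8
tcp_pos: [0.4774, -0.0257, 0.1097]
eef_rot: [[-0.999, 0.053, -0.0], [0.053, 0.999, -0.0], [0.0, -0.0, -1.0]]
ft_force: [2.7, 1.3, 1.2]
finger_gap: 0.0522
grip_force: 31.7
```

```bash
python3 m.py
```

```text
M [ 0.023 -0.468 -0.259] F [2.7 1.3 1.2] turned 3.677 z 0.1097 q7 0.78
```

Request:
{"method": "apply_moves", "body": {
  "series": [
    [[0,0,0,0,0,0],[0,0,0,0,0,0],[0,0,0,0,0,0],[0,0,0,0,0,0],[0,0,0,0,0,0]]
  ]
}}

```text
time: 13.3
tcp_pos: [0.4774, -0.0257, 0.1096]
eef_rot: [[-0.999, 0.055, -0.0], [0.055, 0.999, -0.0], [0.0, -0.0, -1.0]]
ft_force: [2.3, -0.2, 0.7]
finger_gap: 0.0518
grip_force: 31.7
```

```bash
python3 - <<'E'
from h import *
M=[]
for i in range(8): camera("wrist"); M.append(read_state()["moment"][2])
print(np.round(M,3),np.mean(M))
E
python3 w.py pics/w3.png; python3 m.py
```

```text
[-0.245 -0.282 -0.294 -0.264 -0.28  -0.228 -0.301 -0.26 ] -0.2692517103155093
table 0.000468708972488793 n 12637 z [0.11   0.1151 0.1181 0.1196 0.1324] [ 0.4494 -0.065   0.1001] [0.5049 0.0147 0.135 ]
circ 255.5 279.5 94.50141906738281 [ 0.4775 -0.0255  0.1181]
M [-0.11  -0.436 -0.24 ] F [ 2.1 -0.4  0. ] turned 3.675 z 0.1097 q7 0.78
```

The stop is reached, with a steady torque of about 0.27 N m and the wheel at full height. Now the quarter turn back, lowering as I go.

Request:
{"method": "apply_moves", "body": {
  "series": [
    [[0,0,0.0003,0,0,0.0178],[0,0,0.0005,0,0,0.0178],[0,0,0.0005,0,0,0.0178],[0,0,0.0005,0,0,0.0178],[0,0,0.0005,0,0,0.0178]]
  ]
}}

```text
time: 14.25
tcp_pos: [0.4775, -0.0256, 0.1088]
eef_rot: [[-0.816, 0.578, 0.0], [0.578, 0.816, -0.0], [-0.0, 0.0, -1.0]]
ft_force: [1.9, -1.1, 2.2]
finger_gap: 0.0521
grip_force: 31.7
```

Request:
{"method": "apply_moves", "body": {
  "series": [
    [[0,0,0.0005,0,0,0.0178],[0,0,0.0005,0,0,0.0178],[0,0,0.0005,0,0,0.0178],[0,0,0.0005,0,0,0.0178],[0,0,0.0005,0,0,0.0178]]
  ]
}}

```text
time: 14.75
tcp_pos: [0.4775, -0.0256, 0.1078]
eef_rot: [[-0.384, 0.923, 0.0], [0.923, 0.384, 0.0], [-0.0, 0.0, -1.0]]
ft_force: [2.4, -1.0, 1.0]
finger_gap: 0.0521
grip_force: 31.6
```

Request:
{"method": "apply_moves", "body": {
  "series": [
    [[0,0,0.0005,0,0,0.0178],[0,0,0.0005,0,0,0.0178],[0,0,0.0005,0,0,0.0178],[0,0,0.0005,0,0,0.0178],[0,0,0.0005,0,0,0.0178]]
  ]
}}

```text
time: 15.25
tcp_pos: [0.4775, -0.0256, 0.1068]
eef_rot: [[0.164, 0.986, 0.0], [0.986, -0.164, 0.0], [0.0, 0.0, -1.0]]
ft_force: [2.2, -0.7, 1.2]
finger_gap: 0.052
grip_force: 31.6
```

```bash
python3 m.py
```

```text
M [-0.181 -0.372  0.082] F [ 2.2 -0.7  1.2] turned 1.994 z 0.1068 q7 -0.19
```

Turned back 1.68 rad. Release, then rise straight up.

Request:
{"method": "apply_moves", "body": {
  "series": [
    [[0,0,0,0,0,0],[0,0,0,0,0,0],[0,0,0,0,0,0],[0,0,0,0,0,0],[0,0,0,0,0,0]]
  ],
  "claw": 1
}}

```text
time: 15.75
tcp_pos: [0.4772, -0.0256, 0.1067]
eef_rot: [[0.16, 0.987, -0.0], [0.987, -0.16, 0.0], [0.0, -0.0, -1.0]]
ft_force: [-0.0, -0.3, -0.5]
finger_gap: 0.0853
grip_force: 0.0
```

Request:
{"method": "apply_moves", "body": {
  "series": [
    [[0,0,0,0,0,0],[0,0,0,0,0,0],[0,0,0,0,0,0],[0,0,-0.01,0,0,0],[0,0,-0.02,0,0,0]]
  ]
}}

```text
time: 16.25
tcp_pos: [0.4771, -0.0256, 0.1188]
eef_rot: [[0.16, 0.987, -0.001], [0.987, -0.16, 0.0], [-0.0, -0.001, -1.0]]
ft_force: [-0.2, 0.5, -0.4]
finger_gap: 0.0851
grip_force: 0.0
```

Request:
{"method": "apply_moves", "body": {
  "series": [
    [[0,0,-0.06,0,0,0],[0,0,-0.07,0,0,0],[0,0,-0.08,0,0,0],[0,0,-0.08,0,0,0],[0,0,-0.06,0,0,0]]
  ]
}}

```text
time: 16.75
tcp_pos: [0.4777, -0.0257, 0.2614]
eef_rot: [[0.161, 0.987, 0.002], [0.987, -0.161, 0.0], [0.001, 0.002, -1.0]]
ft_force: [1.0, 0.4, -0.4]
finger_gap: 0.085
grip_force: 0.0
```

```bash
python3 m.py; python3 w.py pics/w4.png
```

```text
M [ 0.017 -0.088 -0.027] F [ 1.   0.4 -0.4] turned 1.998 z 0.2614 q7 -0.19
table 0.0004942327174111876 n 2350 z [0.1103 0.1129 0.1152 0.1165 0.1175] [ 0.451  -0.0525  0.1052] [0.5043 0.0013 0.1188]
circ 255.1958465576172 176.8813018798828 28.88207244873047 [ 0.4777 -0.0242  0.1152]
```

View pics/w4.png

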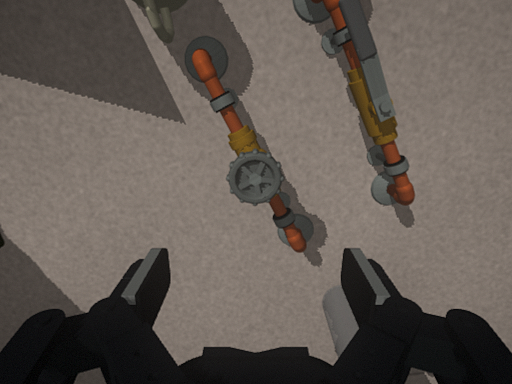

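The wheel at (256,177) is free. It stands 3.8 mm above where it started, which matches the net 2.0 rad of turn and puts it about 3 mm below full height. The sink lever at (368,70) still lies along its pipe.

```bash
python3 -c "
from cell import *
print(close_job())"
```

```text
the job is handed in; nothing more can be done
None
```

I opened the valve to its stop, felt about 0.27 N m there, turned it back about a quarter turn (wheel roughly 3 mm below full height), released it and handed the job in; no verdict was returned.

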